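Set up a fence plate and roll a pipe against it

TASK

Slide the aluminium plate along the ledge of the sloping rest until its near end sticks out past the end of the rest towards the robot, and pick it up by that end. Stand it on a long edge, fully down in the groove of the wooden board, about mid-way along, and let go; then roll the rusty pipe along the board until it lies against the plate along its length. Leave the bearing, the screwdriver and the pliers alone, and do not drop the plate on the bench or let the pipe fall off the board.

Things in the scene. Friction and masses are not known exactly. Their poses are not given: they have to be found in the camera images.
- rest: Fixed wooden rest, left of the middle; origin: centre of its foot (180 x 130 mm) on the bench; x along its ledge, away from the robot, y left, z up. A plywood board (180 mm along x, 10 thick) faces +y, 55 degrees from level, top leaning to -y: its face runs 87 mm up-slope, direction (0,-0.574,0.819), normal (0,0.819,0.574), from the corner at the ledge. Both ends are open.
- rest_corner (a point): Near end of the corner line between the rest's leaning face and its ledge (axes as rest; in its frame at -90, 25, 40 mm). The ledge is 21 mm deep, square to the face, and runs with the face 180 mm along +x from here. Past this end, towards the robot, there is nothing behind or below the plate but the bench.
- plate_center (a point): Centre of the loose aluminium plate, 110 (x) x 80 (y) x 8 (z) mm, about 0.19 kg. At first it lies flat on the leaning face, a long edge on the ledge, y down-slope, z out of the face, near end 5 to 25 mm inside the rest's near end, upper edge 7 mm below the face's: no room behind it. It slides with friction about 0.6 and stays on while its centre is short of the rest's near end.
- board: Fixed wooden board, 170 (x) x 160 (y) x 40 mm high, right of the middle; origin at the centre of its underside, x away from the robot, y left. A straight groove runs its whole length in x, centred at y = +35 mm: 12 mm wide, 26 mm deep (floor at z = 14 mm), mouth chamfered to 22 mm width over the upper 5 mm. The top is flat at z = 40 mm.
- pipe_center (a point): Centre of the loose rusty tube offcut, 33 mm in diameter, 125 mm long, about 0.28 kg, lying on the top of the board on the right of the groove, roughly parallel to it; its z axis is the tube's axis. It rolls when pushed.
- bearing_ring: Loose ball bearing, 47 mm across, 14 mm high, lying on the bench: a bystander. Origin at the centre of its underside.
- stub_driver: Loose stubby screwdriver, 111 mm long, lying on the bench: a bystander. Origin at the centre of its underside.
- red_pliers: Loose pliers with red grips, 182 mm long, lying on the bench: a bystander. Origin at the centre of its underside.
Things that resemble listed ones, but are neither listed nor needed, are in the scene too. Of the things that look like the part that bears plate_center, the larger one is meant.

How it is judged:
By the outcome, as a careful person would: the job done as asked, in the order asked, and still so for the second after the job is handed in, with the robot touching nothing.
It also fails if it takes over 67 s, if anything falls off the work surface, if the arm or the gripper's body presses on something with over 40 N, if the wrist force passes 120 N, or if a joint passes its speed limit or range.

ROBOT

A 6-joint arm with a two-finger parallel gripper is mounted at the origin on a cart in front of the work surface, level with it; the furniture and walls round the work are solid. World frame = base frame: x ahead of the robot, y to its left, z up, the work surface at z = 0. Lengths are in m, angles in rad, forces in N, time in s.
With the tool pointing down it reaches from about 0.35 to 0.975 m from the base axis. Payload 4.9 kg.
Tool frame: the origin (TCP) lies midway between the tips of the shut fingers; the grasp point (between the pads) lies 19 mm behind it; z points along the fingers, y is the direction in which the jaws open and shut (so a half turn about z gives the same grasp; the last joint's range is limited). The gripper opens to 85 mm and grips with 20 to 120 N. Pads are 22 mm wide; open, the fingers measure 114 mm over their backs; the gripper's body (76 mm by 85 mm) begins 54 mm behind the grasp point. The pads swing forward as they close: fully open they stand 13 mm farther back than shut.
Start: joints at [-1.384, 0.053, 1.613, -0, 1.476, -0.119], TCP at [0.188, -0.596, 0.231] pointing down, gripper open.
Joint ranges: [-3.01, 3.01], [-1.01, 2.22], [0.06, 2.58], [-1.02, 4.17], [0.09, 2.62], [-3.14, 3.14]. Speed limits (rad/s): [2.57, 2.57, 3.14, 3.14, 3.14, 3.14].

INTERFACE

Orientations are given as a unit quaternion [w, x, y, z].
In Python, from plant import manip, cams gives the robot as it stands.
- The arm moves only by the tool jog_arm, never from a script. Its argument "targets" is a list of rows, each a list of 4 numbers: the shift along the tool's x, y, z in m, then the turn about the tool's z in degrees. A call has 1 to 5 rows; each row is the pose to reach, as a shift and turn from the pose commanded when the call began, along the tool's axes at that moment; what a row does not reach only later rows make up. A row lasts 1/12 s, in which the tool goes at most 41.7 mm and 7.16 degrees, less where a joint would pass 70% of its speed; a pose out of reach is approached as far as the arm can. A call with a gripper value outside its range is refused whole. "fingers" is the opening, from 0 (shut) to 1 (fully open), set as the call begins (left out, the last holds). The fingers move at their own pace and stop on an object; the grip force is fixed at half the most. Time passes only in rows, so rows that repeat a pose let the fingers close. It gives the time, the measured TCP pose, the force and the opening at its end, in the units of the state.
- manip.state(): the state, without advancing time (a new reading comes with each control period).
- cams.grab_frame(name): name is "scene" or "side" or "wrist"; returns the picture (420x560x3 uint8, red, green, blue); there is no depth.
- cams.get_calibration(name): a dict with "camera_matrix" (3x3 intrinsics, pixels), "cam_to_world" (4x4, takes a point from camera to world coordinates). Camera axes: x right, y up, looking along -z (the intrinsics and any distortion apply to the point x, -y, -z); pixel columns grow to the right and rows downward; lengths in m; the calibration is good to about 2 mm. A picture is of the moment at which its call begins: read the wrist's pose just before it. get_calibration takes no time and is no camera call; for the wrist camera it gives the pose at the moment of the call.
- manip.job_done(): hands the job in, once; it reports no verdict.
The state is a dict: "time": time; "joint_pos": joint angles; "joint_vel": joint speeds; "joint_efforts": joint torques, N m; "tool_pos": TCP position; "tool_rot": TCP orientation; "contact_force": force on the tool from outside, world axes, zero at the start; "ft_torque": the same for the moment, N m; "gripper_width": opening from 0.0 (shut) to 1.0 (fully open).
Only numpy, scipy, OpenCV 4.12 (cv2) and the standard library are available. Lean on these libraries where they do the work, as an engineer would, in place of code of your own. Each camera call takes 0.05 s, during which the arm holds its last target. There are 200 camera calls.

## Working session

There is one attempt and no reset: what is moved stays moved. The work goes in short steps, Python scripts to look and compute and a tool call to move; the robot and the scene stay as the last step left them, time stands still between calls to the robot, and variables do not carry over. Pictures are saved under pics/ and viewed, about 8 in all and at most 12, crops included, and the job is handed in when it is done.

Besides the shell and the picture viewer there is one more tool, called after "Emit:" as name(argument=value, ...) on one line, values as JSON. jog_arm: Moves the arm, as the interface text tells. Its arguments: {"type":"object","properties":{"targets":{"type":"array"},"fingers":{"type":"number"}},"required":["targets"]}

```bash
mkdir -p pics; ls; python3 - <<'E'
from plant import manip,cams
import cv2,numpy as np
np.set_printoptions(precision=4,suppress=True)
for n in("scene","side"):
    im=cams.grab_frame(n); cv2.imwrite(f"pics/{n}0.png",im[...,::-1]); c=cams.get_calibration(n); print(n,c)
print(manip.state())
print(cams.get_calibration("wrist"))
E
```

```text
pics
scene {'camera_matrix': array([[488.7085,   0.    , 277.24  ],
       [  0.    , 488.7085, 203.5408],
       [  0.    ,   0.    ,   1.    ]]), 'cam_to_world': array([[-0.7667,  0.383 , -0.5152, -0.0911],
       [-0.6416, -0.4845,  0.5947,  0.7626],
       [-0.0218,  0.7865,  0.6172,  0.8086],
       [ 0.    ,  0.    ,  0.    ,  1.    ]])}
side {'camera_matrix': array([[388.7095,   0.    , 283.5694],
       [  0.    , 388.7095, 212.9826],
       [  0.    ,   0.    ,   1.    ]]), 'cam_to_world': array([[-0.8866,  0.14  , -0.4409,  0.0804],
       [-0.4618, -0.3227,  0.8262,  0.8657],
       [-0.0266,  0.9361,  0.3508,  0.4256],
       [ 0.    ,  0.    ,  0.    ,  1.    ]])}
{'time': 0.1, 'joint_pos': array([-1.384 ,  0.0533,  1.6142, -0.    ,  1.476 , -0.119 ]), 'joint_vel': array([-0.0003, -0.0011, -0.0052,  0.0005, -0.0014, -0.0024]), 'joint_efforts': array([  0.0013, -39.4903, -37.1361,  -0.    ,   0.0039,  -0.    ]), 'tool_pos': array([ 0.188 , -0.5954,  0.2302]), 'tool_rot': array([-0.0009,  0.9883,  0.1523, -0.    ]), 'contact_force': array([ 0.3158, -0.2925, -0.5907]), 'ft_torque': array([-0.025 , -0.0184,  0.0185]), 'gripper_width': 1.0022993164794842}
{'camera_matrix': array([[319.5446,   0.    , 279.4544],
       [  0.    , 319.5446, 208.7521],
       [  0.    ,   0.    ,   1.    ]]), 'cam_to_world': array([[ 0.3014,  0.9074,  0.293 ,  0.2633],
       [-0.9535,  0.2875,  0.0907, -0.5718],
       [-0.0019, -0.3067,  0.9518,  0.3729],
       [ 0.    ,  0.    ,  0.    ,  1.    ]])}
```

View pics/scene0.png

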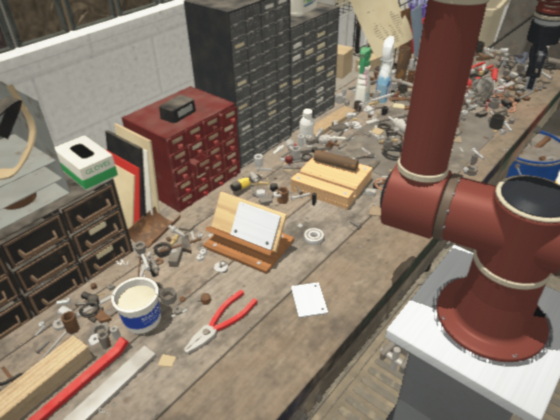

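View pics/side0.png

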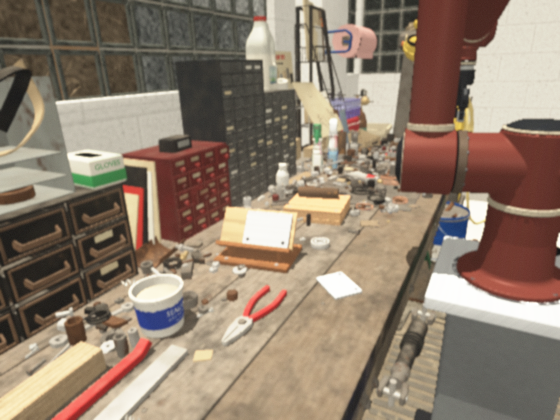

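Scene: the rest is at about (248,235) with a silver plate leaning on it at (255,225). The board with the pipe is at (333,178). The flat sheet at (309,299) on the bench looks like the plate, but it lies flat and off the rest, so the plate on the rest is the one meant. I'll confirm that in an enlarged crop.

```bash
python3 - <<'E'
import cv2
im=cv2.imread("pics/scene0.png")
c=cv2.resize(im[140:280,195:385],None,fx=4.2,fy=4.2,interpolation=cv2.INTER_CUBIC)
for k in range(200,385,20):
    cv2.putText(c,str(k),(int((k-195)*4.2),10),0,.35,(0,0,255)); cv2.line(c,(int((k-195+.5)*4.2),12),(int((k-195+.5)*4.2),20),(0,0,255))
for k in range(150,280,20):
    cv2.putText(c,str(k),(0,int((k-140)*4.2)),0,.35,(0,0,255)); cv2.line(c,(25,int((k-140+.5)*4.2)),(35,int((k-140+.5)*4.2)),(0,0,255))
cv2.imwrite("pics/crop1.png",c)
E
```

```text
(no output)
```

View pics/crop1.png

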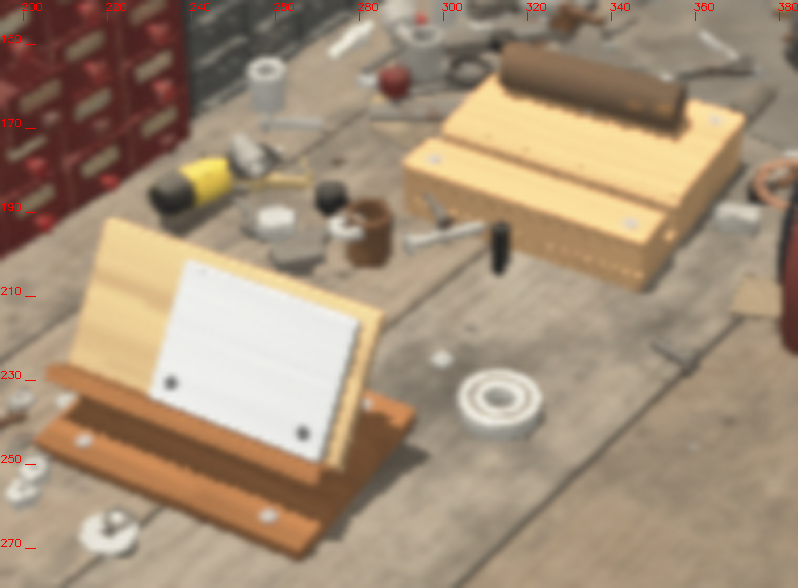

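The crop shows the aluminium plate on the rest, near-end corners at crop (358,320) and (322,460), with the bearing beside it at (500,400). The pipe on the board spans (505,60) to (683,105), with the groove to its left.

```bash
cat > h.py <<'E'
import numpy as np, cv2
from scipy.optimize import least_squares
from scipy.spatial.transform import Rotation as R
np.set_printoptions(precision=4,suppress=True)
def proj(c,P):
    T=np.linalg.inv(c["cam_to_world"]); q=np.atleast_2d(P)@T[:3,:3].T+T[:3,3]; q=q*[1,-1,-1]
    p=q@c["camera_matrix"].T; return p[:,:2]/p[:,2:]
def ray(c,uv,z):
    M=c["cam_to_world"]; d=np.linalg.inv(c["camera_matrix"])@[uv[0],uv[1],1]; d=M[:3,:3]@(d*[1,-1,-1]); t=(z-M[2,3])/d[2]; return M[:3,3]+t*d
def place(p,P):  # p=x,y,yaw
    P=np.asarray(P)/1000.; c,s=np.cos(p[2]),np.sin(p[2])
    return np.c_[p[0]+c*P[:,0]-s*P[:,1],p[1]+s*P[:,0]+c*P[:,1],P[:,2]]
def fit(c,P,uv,p0):
    r=least_squares(lambda p:(proj(c,place(p,P))-uv).ravel(),p0,loss="soft_l1"); return r.x,np.round(r.fun.reshape(-1,2),1)
E
python3 - <<'E'
from h import *
from plant import manip,cams
c=cams.get_calibration("scene")
px=lambda a:np.array(a)/4.2+[194.5,139.5]
P=[(90,-24.9,111.3),(-90,-24.9,111.3),(90,42.2,52),(-90,42.2,52),(-90,65,0)]
uv=px([(108,218),(382,315),(47,370),(325,470),(302,558)])
p,r=fit(c,P,uv,[.4,.1,0]);print("rest",p,r.tolist())
# plate: s = x of centre in rest
cx,n=25,0
f=np.array([0,-.574,.819]);nn=np.array([0,.819,.574]);o=np.array([0,25,40])
def pl(s):return [o+f*a+nn*8+[s+b,0,0] for a,b in((80,55),(80,-55),(0,-55))]
r=least_squares(lambda q:(proj(c,place(p,pl(q[0])))-px([(185,262),(358,320),(322,460)])).ravel(),[-20.]);print("plate s",r.x,r.fun)
P=[(85,80,40),(-85,80,40),(-85,-80,40),(-85,80,0),(-85,46,40),(-85,24,40)]
b,r=fit(c,P,px([(405,160),(645,243),(743,117),(642,290),(668,212),(682,203)]),[.6,-.1,0]);print("board",b,r.tolist())
for q in((502,68),(683,112)):print("pipe axis end",ray(c,px([q])[0],.0565))
print("corner",place(p,[(-90,25,40)]))
E
```

```text
rest [0.5359 0.149  0.1808] [[-0.5, 0.2], [0.1, -0.5], [0.2, -1.1], [-0.5, -0.0], [0.6, 1.9]]
plate s [-26.2818] [ 0.2601 -0.1391  0.1696  0.1835 -0.6623  0.5963]
board [ 0.5207 -0.1781  0.1511] [[-0.1, 0.8], [-0.1, -0.2], [0.8, -0.5], [-0.4, 0.7], [-0.1, 0.3], [0.0, -1.9]]
pipe axis end [ 0.596  -0.1958  0.0565]
pipe axis end [ 0.4713 -0.2256  0.0565]
corner [[0.4429 0.1574 0.04  ]]
```

Emit:
jog_arm(targets=[[0.034,-0.022,0,0],[0.068,-0.044,0,0],[0.102,-0.066,0,0],[0.136,-0.088,0,0],[0.17,-0.11,0,0]], fingers=0)

```text
time: 0.52
tool_pos: [0.3178, -0.4381, 0.2307]
tool_rot: [-0.0, 0.988, 0.152, -0.0]
contact_force: [1.0, -0.6, 0.8]
gripper_width: 0.298
```

Emit:
jog_arm(targets=[[0.034,-0.022,0,0],[0.068,-0.044,0,0],[0.102,-0.066,0,0],[0.136,-0.088,0,0],[0.17,-0.11,0,0]])

```text
time: 0.93
tool_pos: [0.4468, -0.2819, 0.2309]
tool_rot: [-0.0, 0.988, 0.152, -0.0]
contact_force: [0.6, -1.0, 1.1]
gripper_width: -0.001
```

Emit:
jog_arm(targets=[[0.034,-0.022,0,3],[0.07,-0.044,0,8],[0.07,-0.044,0,8.5],[0.07,-0.044,0,8.5],[0.07,-0.044,0,8.5]])

```text
time: 1.35
tool_pos: [0.4994, -0.2207, 0.2307]
tool_rot: [-0.0, 0.997, 0.079, -0.001]
contact_force: [-0.7, -0.1, -0.1]
gripper_width: 0.001
```

```bash
python3 - <<'E'
from h import *
from plant import manip,cams
import pickle
s=manip.state();c=cams.get_calibration("wrist");im=cams.grab_frame("wrist")
cv2.imwrite("pics/wb.png",cv2.resize(im[...,::-1],None,fx=1.4,fy=1.4,interpolation=cv2.INTER_CUBIC)); pickle.dump((c,s),open("wb.pkl","wb"))
print(s["tool_pos"],s["tool_rot"],s["time"],s["joint_pos"]); b=[.5207,-.1781,.1511]
print(proj(c,place(b,[(85,80,40),(-85,80,40),(-85,-80,40),(85,-80,40)]))*1.4)
E
```

```text
[ 0.4994 -0.2207  0.2307] [-0.0001  0.9969  0.0793 -0.0006] 1.35 [-0.5521 -0.1355  1.7965 -0.0005  1.4816  0.86  ]
[[219.4626  94.6905]
 [242.8038 325.06  ]
 [442.143  326.5629]
 [452.8202  96.7302]]
```

View pics/wb.png

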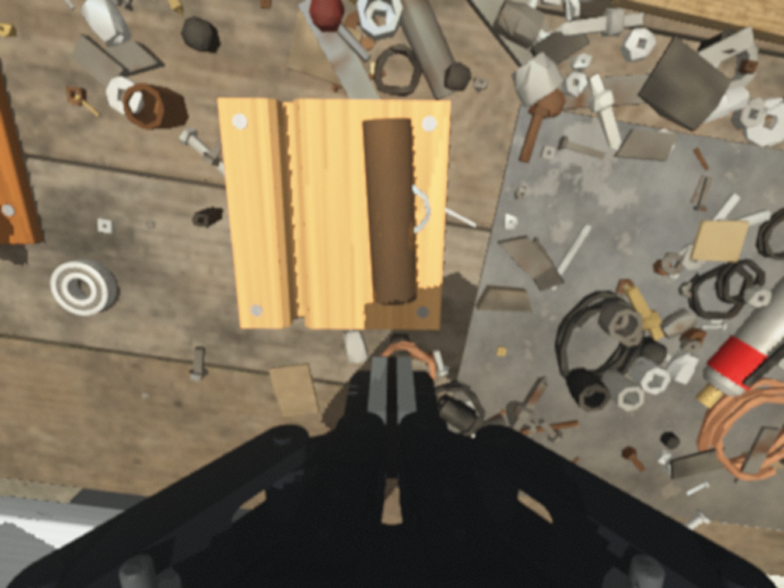

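The wrist view shows the board's corners at (219,98), (241,328), (440,329) and (450,100). The groove runs at u≈290–303. The pipe runs from (388,120) to (393,303). The shut fingertips span only 370–412.

```bash
python3 - <<'E'
from h import *
import pickle
c,s=pickle.load(open("wb.pkl","rb"))
P=[(85,80,40),(-85,80,40),(-85,-80,40),(85,-80,40)]
b,r=fit(c,P,np.array([(219,98),(241,328),(440,329),(450.5,100)])/1.4,[.52,-.178,.15]);print("board",b,r.tolist())
i=lambda q:np.array(q)/1.4
for z,q in((.0565,(364,122)),(.0565,(411,120)),(.0565,(372,303)),(.0565,(415,301))):
    w=ray(c,i(q),z);d=w[:2]-b[:2];cc,ss=np.cos(b[2]),np.sin(b[2]);print("pipe local",1e3*np.array([cc*d[0]+ss*d[1],-ss*d[0]+cc*d[1]]))
# go to rest
p=[.5359,.149,.1808]; t=place(p,[(-20,23,230)])[0]
d=t-s["tool_pos"];X=R.from_quat(s["tool_rot"][[1,2,3,0]]).as_matrix();print("to rest",t,X.T@d,"yaw now",np.degrees(np.arctan2(X[1,0],X[0,0])))
E
```

```text
board [ 0.5183 -0.1771  0.1499] [[-0.7, -0.0], [0.2, -0.4], [0.2, 0.1], [0.3, 0.2]]
pipe local [ 69.669  -21.0658]
pipe local [ 71.1961 -52.1927]
pipe local [-57.3949 -25.8629]
pipe local [-55.5073 -58.0876]
to rest [0.5121 0.168  0.23  ] [ 0.074  -0.3818  0.0008] yaw now 9.094764913627692
```

Emit:
jog_arm(targets=[[0.0074,-0.038,0,0],[0.0148,-0.076,0,0],[0.0222,-0.114,0,0],[0.0296,-0.152,0,0],[0.037,-0.19,0,0]])

```text
time: 1.82
tool_pos: [0.5058, -0.0275, 0.2313]
tool_rot: [0.0, 0.997, 0.077, 0.0]
contact_force: [0.6, -0.0, 0.5]
gripper_width: -0.002
```

Emit:
jog_arm(targets=[[0.0074,-0.038,0,-1.3],[0.0148,-0.076,0,-1.3],[0.0222,-0.114,0,-1.3],[0.0296,-0.152,0,-1.3],[0.037,-0.19,0,-1.3]])

```text
time: 2.23
tool_pos: [0.5132, 0.1662, 0.2314]
tool_rot: [0.0, 0.996, 0.089, 0.0]
contact_force: [1.3, -0.2, -0.8]
gripper_width: 0.002
```

Emit:
jog_arm(targets=[[0,0,0,0],[0,0,0,0],[0,0,0,0]])

```text
time: 2.48
tool_pos: [0.5133, 0.1648, 0.2311]
tool_rot: [0.0, 0.996, 0.089, -0.0]
contact_force: [0.3, -1.0, 0.9]
gripper_width: -0.001
```

```bash
python3 - <<'E'
from h import *
from plant import manip,cams
import pickle
s=manip.state();c=cams.get_calibration("wrist");im=cams.grab_frame("wrist")
cv2.imwrite("pics/wr.png",cv2.resize(im[...,::-1],None,fx=1.4,fy=1.4,interpolation=cv2.INTER_CUBIC)); pickle.dump((c,s),open("wr.pkl","wb"))
p=[.5359,.149,.1808]
print(proj(c,place(p,[(90,-24.9,111.3),(-90,-24.9,111.3),(90,42.2,52),(-90,42.2,52)]))*1.4)
E
```

```text
[[473.8704  88.0621]
 [458.8538 385.3525]
 [356.9843  99.5853]
 [362.732  347.4375]]
```

View pics/wr.png

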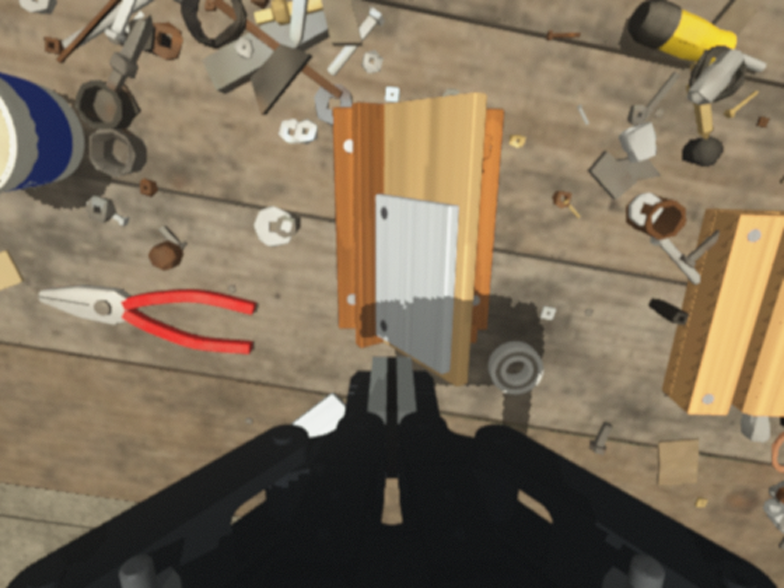

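```bash
python3 - <<'E'
from h import *
import pickle
c,s=pickle.load(open("wr.pkl","rb"))
P=[(90,-33.1,105.6),(-90,-33.1,105.6),(90,42.2,52),(-90,42.2,52)]
p,r=fit(c,P,np.array([(486,94),(468,384.5),(356,104),(360,347)])/1.4,[.5359,.149,.1808]);print("rest",p,(r*1.4).tolist())
f=np.array([0,-.574,.819]);nn=np.array([0,.819,.574]);o=np.array([0,25,40])
def pl(s):return [o+f*a+nn*8+[s+b,0,0] for a,b in((0,55),(80,55),(80,-55))]
r=least_squares(lambda q:(proj(c,place(p,pl(q[0])))*1.4-[(377,195),(458,205),(449,375)]).ravel(),[-20.]);print("plate s",r.x,r.fun)
print("face top, corner",proj(c,place(p,[(90,-24.9,111.3),(-90,-24.9,111.3),(90,25,40)]))*1.4)
X=R.from_quat(s["tool_rot"][[1,2,3,0]]).as_matrix();yaw=np.arctan2(X[1,0],X[0,0]);print(np.degrees([yaw,p[2]]))
for q in((58,20,130),(58,20,68)): print(X.T@(place(p,[q])[0]-s["tool_pos"]))
E
```

```text
rest [0.5335 0.1496 0.175 ] [[-0.27999999999999997, 0.13999999999999999], [-0.7, -0.27999999999999997], [0.27999999999999997, -1.1199999999999999], [0.84, 2.8]]
plate s [-25.2412] [-3.5468 -0.8964 -9.943   0.506  -8.1604 -0.5769]
face top, corner [[472.6852  92.8582]
 [456.3553 388.5232]
 [382.488  104.5894]]
[10.2476 10.0276]
[ 0.0754 -0.0013  0.1011]
[ 0.0754 -0.0013  0.1631]
```

Emit:
jog_arm(targets=[[0.038,0.003,0.0,0.2],[0.075,0.003,0.01,0.2],[0.075,0.003,0.05,0.2],[0.075,0.003,0.09,0.2],[0.075,0.003,0.13,0.2]])

```text
time: 2.95
tool_pos: [0.589, 0.1743, 0.1006]
tool_rot: [0.0, 0.996, 0.086, 0.001]
contact_force: [-0.4, 0.8, 0.4]
gripper_width: -0.003
```

Emit:
jog_arm(targets=[[0,0,0.01,0],[0,0,0.02,0],[0,0,0.028,0],[0,0,0.033,0],[0,0,0.033,0]])

```text
time: 3.37
tool_pos: [0.5885, 0.1764, 0.0696]
tool_rot: [-0.0, 0.996, 0.088, 0.001]
contact_force: [0.1, -0.0, -0.9]
gripper_width: 0.002
```

Emit:
jog_arm(targets=[[-0.01,0,0,0],[-0.016,0,0,0],[-0.022,0,0,0],[-0.028,0,0,0],[-0.028,0,0,0]])

```text
time: 3.78
tool_pos: [0.5596, 0.172, 0.0695]
tool_rot: [-0.0, 0.996, 0.088, 0.001]
contact_force: [-0.8, 1.2, 2.1]
gripper_width: -0.004
```

```bash
cat > look.py <<'E'
import sys
from h import *
from plant import manip,cams
n,u0,v0,u1,v1,k,o=sys.argv[1],*map(int,sys.argv[2:6]),float(sys.argv[6]),sys.argv[7]
print(manip.state()["contact_force"],manip.state()["time"]);im=cams.grab_frame(n)[v0:v1,u0:u1,::-1]
cv2.imwrite("pics/"+o,cv2.resize(im,None,fx=k,fy=k,interpolation=cv2.INTER_CUBIC))
E
python3 look.py scene 170 130 370 280 3.9 push.png
```

```text
[-0.8269  1.2148  2.1089] 3.7833
```

View pics/push.png

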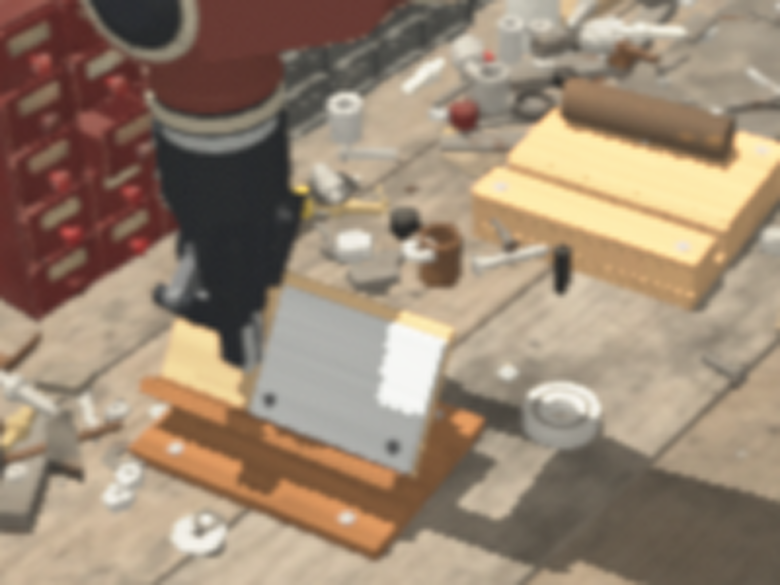

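The finger touches the plate's far end at (250,365). The plate has already slid a little and its near end is now flush with the rest's end, so I'll keep pushing.

Emit:
jog_arm(targets=[[-0.005,0,0,0],[-0.01,0,0,0],[-0.015,0,0,0],[-0.02,0,0,0],[-0.024,0,0,0]])

```text
time: 4.25
tool_pos: [0.5368, 0.1678, 0.0692]
tool_rot: [-0.0, 0.996, 0.088, 0.001]
contact_force: [3.3, 3.7, 4.5]
gripper_width: -0.002
```

Emit:
jog_arm(targets=[[-0.005,0,0,0],[-0.01,0,0,0],[-0.014,0,0,0],[-0.016,0,0,0],[-0.016,0,0,0]])

```text
time: 4.67
tool_pos: [0.5208, 0.165, 0.0692]
tool_rot: [-0.0, 0.996, 0.088, 0.001]
contact_force: [3.3, 4.8, 5.1]
gripper_width: 0.002
```

Emit:
jog_arm(targets=[[0.015,0,0,0],[0.03,0,0,0],[0.03,0,-0.04,0],[0.03,0,-0.08,0],[0.01,0,-0.12,0]])

```text
time: 5.08
tool_pos: [0.531, 0.1657, 0.1846]
tool_rot: [0.001, 0.996, 0.088, -0.003]
contact_force: [0.7, 0.8, 0.1]
gripper_width: -0.003
```

Emit:
jog_arm(targets=[[-0.04,0,0,0],[-0.08,0,0,0],[-0.12,0,0,0],[-0.12,0,0,0],[-0.12,0,0,0]], fingers=1)

```text
time: 5.5
tool_pos: [0.41, 0.1446, 0.1832]
tool_rot: [0.001, 0.996, 0.088, -0.002]
contact_force: [-0.0, 0.1, 0.2]
gripper_width: 0.706
```

```bash
python3 - <<'E'
from h import *
from plant import manip,cams
import pickle
s=manip.state();c=cams.get_calibration("wrist");im=cams.grab_frame("wrist")
cv2.imwrite("pics/ws.png",cv2.resize(im[...,::-1],None,fx=1.4,fy=1.4,interpolation=cv2.INTER_CUBIC)); pickle.dump((c,s),open("ws.pkl","wb"))
p=[.5335,.1496,.175]
f=np.array([0,-.574,.819]);nn=np.array([0,.819,.574]);o=np.array([0,25,40])
for S in(-70,-76,-82):print(S,(proj(c,place(p,[o+f*a+nn*8+[S+b,0,0] for a,b in((0,55),(80,55),(80,-55),(0,-55))]))*1.4).round().tolist())
print((proj(c,place(p,[(90,-33.1,105.6),(-90,-33.1,105.6),(90,42.2,52),(-90,42.2,52)]))*1.4).round().tolist())
X=R.from_quat(s["tool_rot"][[1,2,3,0]]).as_matrix();print(s["time"],np.degrees(np.arctan2(X[1,0],X[0,0])))
for q in((-113,5,130),): print(X.T@(place(p,[q])[0]-s["tool_pos"]))
E
```

```text
-70 [[366.0, 95.0], [463.0, 79.0], [452.0, 314.0], [368.0, 278.0]]
-76 [[366.0, 106.0], [462.0, 94.0], [451.0, 325.0], [369.0, 287.0]]
-82 [[366.0, 117.0], [461.0, 109.0], [451.0, 335.0], [369.0, 295.0]]
[[525.0, -227.0], [491.0, 245.0], [340.0, -140.0], [350.0, 226.0]]
5.5 10.125689810531567
[0.0096 0.0116 0.0532]
```

View pics/ws.png

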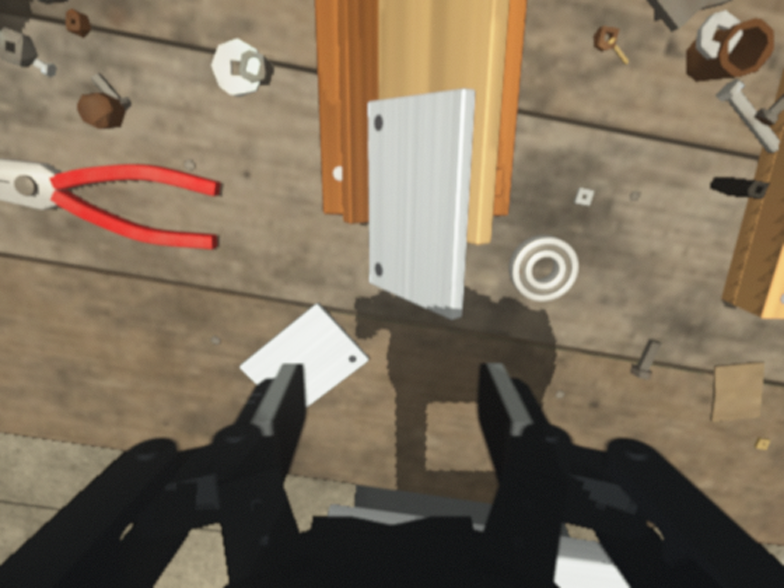

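The plate sticks out about 38 mm past the rest's end, with its near edge running from (370,281) to (460,318). Next I'll lower the open jaws astride it, pivot it upright against the right finger, and grip.

Emit:
jog_arm(targets=[[0.0106,0.0116,0,0],[0.0106,0.0116,0.03,0],[0.0106,0.0116,0.06,0],[0.0106,0.0116,0.09,0],[0.0106,0.0116,0.102,0]], fingers=1)

```text
time: 5.97
tool_pos: [0.424, 0.1352, 0.0787]
tool_rot: [0.001, 0.996, 0.088, -0.004]
contact_force: [-0.3, -0.9, -0.3]
gripper_width: 0.997
```

Emit:
jog_arm(targets=[[0,-0.005,0,0],[0,-0.01,0,0],[0,-0.015,0,0],[0,-0.02,0,0],[0,-0.022,0,0]], fingers=0.9)

```text
time: 6.38
tool_pos: [0.4235, 0.1586, 0.0854]
tool_rot: [-0.0, 0.996, 0.089, 0.002]
contact_force: [0.4, -1.4, 0.2]
gripper_width: 0.902
```

Emit:
jog_arm(targets=[[0,0,0,0],[0,0,0,0],[0,0,0,0]], fingers=0.6)

```text
time: 6.63
tool_pos: [0.4224, 0.1578, 0.084]
tool_rot: [-0.0, 0.996, 0.088, 0.0]
contact_force: [-0.3, -1.0, 0.4]
gripper_width: 0.606
```

```bash
python3 look.py side 190 170 350 290 4.8 grip.png
```

```text
[-0.3338 -1.0241  0.3954] 6.6333
```

View pics/grip.png

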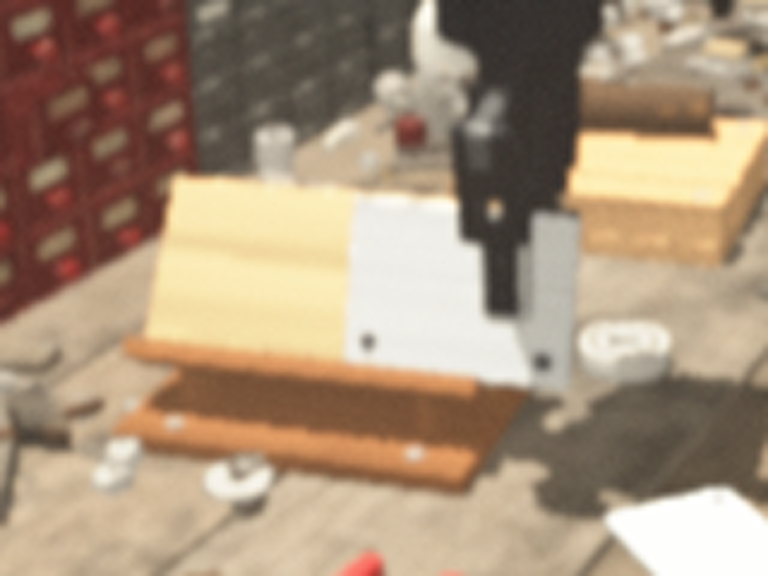

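The jaws straddle the plate's near end, with the left finger at (500,290), and the plate is beginning to rise off the face. I'll close the jaws now.

Emit:
jog_arm(targets=[[0,0,0,0],[0,0,0,0],[0,0,0,0]], fingers=0.35)

```text
time: 6.93
tool_pos: [0.4221, 0.1576, 0.0835]
tool_rot: [-0.0, 0.996, 0.088, -0.0]
contact_force: [0.5, -0.9, -0.6]
gripper_width: 0.349
```

Emit:
jog_arm(targets=[[0,0,0,0],[0,0,0,0],[0,0,0,0],[0,0,0,0],[0,0,0,0]], fingers=0)

```text
time: 7.35
tool_pos: [0.4223, 0.1571, 0.0836]
tool_rot: [0.001, 0.996, 0.088, -0.0]
contact_force: [-1.3, -4.8, 1.9]
gripper_width: 0.087
```

```bash
python3 look.py side 190 170 350 290 4.8 grip2.png
```

```text
[-1.2727 -4.7889  1.9332] 7.35
```

View pics/grip2.png

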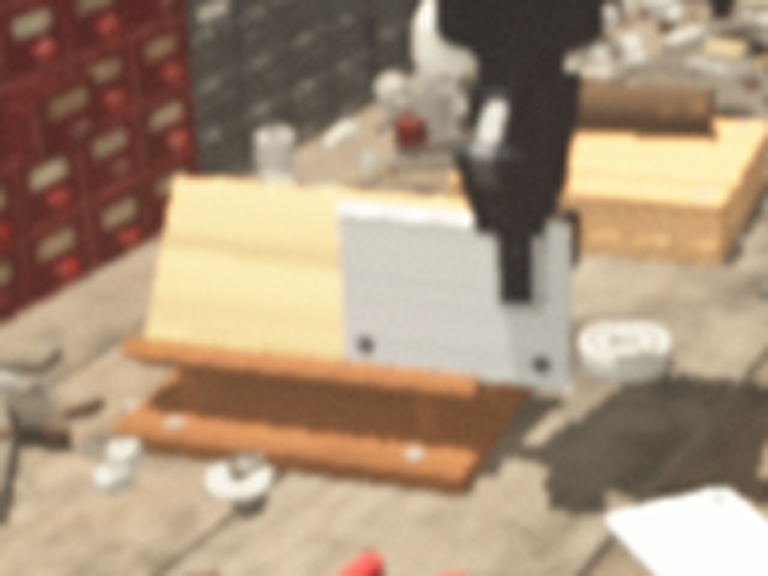

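Emit:
jog_arm(targets=[[0,0,-0.008,0],[0,0,-0.022,0],[0,0,-0.045,0],[0,0,-0.07,0],[0,0,-0.09,0]])

```text
time: 7.82
tool_pos: [0.422, 0.1584, 0.1751]
tool_rot: [-0.001, 0.996, 0.088, 0.0]
contact_force: [0.7, 0.2, -1.6]
gripper_width: 0.085
```

Emit:
jog_arm(targets=[[0,0.02,0,0],[0,0.055,0,0],[0,0.09,0,0],[0,0.125,0,0],[0,0.16,0,0]])

```text
time: 8.23
tool_pos: [0.4502, -0.0005, 0.1737]
tool_rot: [-0.001, 0.996, 0.089, 0.0]
contact_force: [1.1, -0.1, -1.5]
gripper_width: 0.086
```

Emit:
jog_arm(targets=[[0.001,0.035,0,0.5],[0.0018,0.07,0,1],[0.0018,0.105,0,1.5],[0.0018,0.135,0,1.5],[0.0018,0.15,0,1.5]])

```text
time: 8.65
tool_pos: [0.4788, -0.1496, 0.1737]
tool_rot: [-0.0, 0.997, 0.074, 0.0]
contact_force: [-0.5, 0.4, -2.4]
gripper_width: 0.086
```

Emit:
jog_arm(targets=[[0,0,0,0],[0,0,0,0],[0,0,0,0],[0,0,0,0]])

```text
time: 8.98
tool_pos: [0.4783, -0.1457, 0.1734]
tool_rot: [-0.0, 0.997, 0.076, -0.0]
contact_force: [0.5, 0.0, -2.4]
gripper_width: 0.088
```

```bash
python3 - <<'E'
from h import *
from plant import manip,cams
import pickle
s=manip.state();c=cams.get_calibration("wrist");im=cams.grab_frame("wrist");sd=cams.grab_frame("side")
a=cv2.resize(im[40:300,140:400,::-1],(420,420),interpolation=cv2.INTER_CUBIC)  # k=1.6154
b=cv2.resize(sd[130:230,270:365,::-1],(378,420),interpolation=cv2.INTER_CUBIC)
cv2.imwrite("pics/wp.png",np.hstack([a,b])); pickle.dump((c,s),open("wp.pkl","wb"))
bd=[.5183,-.1771,.1499]; k=420/260
X=R.from_quat(s["tool_rot"][[1,2,3,0]]).as_matrix();print(s["tool_pos"],np.degrees(np.arctan2(X[1,0],X[0,0])),s["time"],s["contact_force"])
f=lambda P:((proj(c,P)-[140,40])*k).round().tolist()
print("groove edges z40",f(place(bd,[(x,35+y,40) for x in(85,-85) for y in(11,-11)])))
tp=s["tool_pos"]; print("plate expect",f([tp+X@np.array([x,y,z])/1000 for x in(90,-20) for y in(4,-4) for z in(39,-41)]))
E
```

```text
[ 0.4783 -0.1457  0.1734] 8.72601261684603 8.9833 [ 0.4584  0.0052 -2.4366]
groove edges z40 [[208.0, 17.0], [254.0, 17.0], [210.0, 338.0], [248.0, 338.0]]
plate expect [[238.0, 71.0], [249.0, 41.0], [214.0, 71.0], [204.0, 41.0], [236.0, 370.0], [242.0, 528.0], [216.0, 370.0], [210.0, 528.0]]
```

View pics/wp.png

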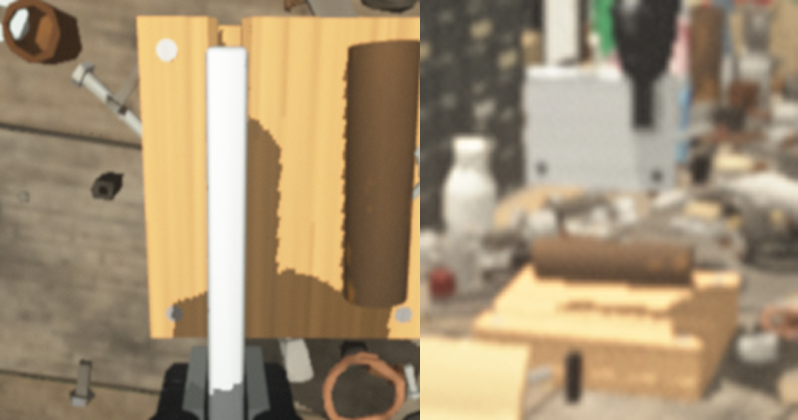

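The plate hangs upright and level over the groove: its top edge is centred at u≈227 and the groove at u≈231, about 2 mm off. I'll shift it and lower.

Emit:
jog_arm(targets=[[0,0.0022,0.02,0.1],[0,0.0022,0.045,0.1],[0,0.0022,0.07,0.1],[0,0.0022,0.083,0.1],[0,0.0022,0.083,0.1]])

```text
time: 9.5
tool_pos: [0.476, -0.1472, 0.0866]
tool_rot: [-0.002, 0.997, 0.075, -0.003]
contact_force: [-1.2, 0.7, -3.2]
gripper_width: 0.089
```

Emit:
jog_arm(targets=[[0,0,0,0],[0,0,0,0],[0,0,0,0],[0,0,0,0]])

```text
time: 9.83
tool_pos: [0.4799, -0.1498, 0.0923]
tool_rot: [0.001, 0.997, 0.074, 0.001]
contact_force: [-0.4, 0.0, -1.6]
gripper_width: 0.083
```

```bash
cat > loc.py <<'E'
from h import *
from plant import manip
b=[.5183,-.1771,.1499];s=manip.state();d=s["tool_pos"][:2]-b[:2];c,n=np.cos(b[2]),np.sin(b[2])
X=R.from_quat(s["tool_rot"][[1,2,3,0]]).as_matrix()
print("TCP in board mm",1e3*np.array([c*d[0]+n*d[1],-n*d[0]+c*d[1],s["tool_pos"][2]]),"yaw err",np.degrees(np.arctan2(X[1,0],X[0,0])-b[2]),s["contact_force"],s["ft_torque"],s["time"])
E
python3 loc.py
```

```text
TCP in board mm [-33.9109  32.7619  92.325 ] yaw err -0.0545246873182123 [-0.4406  0.027  -1.6347] [-0.0242  0.0771 -0.0344] 9.8333
```

Emit:
jog_arm(targets=[[0,0,0,0],[0,0,0,0],[0,0,0,0],[0,0,0,0]])

```text
time: 10.17
tool_pos: [0.4788, -0.1494, 0.0907]
tool_rot: [0.0, 0.997, 0.074, 0.0]
contact_force: [-0.6, -0.7, -2.5]
gripper_width: 0.086
```

```bash
python3 loc.py; python3 -c "
from plant import cams
for i in range(3): cams.grab_frame('wrist')"; python3 loc.py
```

```text
TCP in board mm [-34.8787  33.2355  90.7491] yaw err -0.0716274580994105 [-0.5835 -0.651  -2.5422] [0.0181 0.0882 0.0051] 10.1667
TCP in board mm [-34.9461  33.2931  90.5562] yaw err -0.07213750371763088 [-0.8018 -0.1642 -1.3017] [-0.0517  0.0229 -0.0559] 10.3167
```

Emit:
jog_arm(targets=[[0,-0.0017,0,0],[0,-0.0017,0.005,0],[0,-0.0017,0.01,0],[0,-0.0017,0.014,0],[0,-0.0017,0.018,0]])

```text
time: 10.73
tool_pos: [0.4782, -0.1475, 0.0717]
tool_rot: [-0.0, 0.997, 0.074, -0.0]
contact_force: [0.3, -0.8, -1.3]
gripper_width: 0.088
```

Emit:
jog_arm(targets=[[0,0,0.003,0],[0,0,0.006,0],[0,0,0.009,0],[0,0,0.009,0],[0,0,0.009,0]])

```text
time: 11.15
tool_pos: [0.4784, -0.1477, 0.0634]
tool_rot: [-0.0, 0.997, 0.074, -0.0]
contact_force: [0.9, 0.4, -1.6]
gripper_width: 0.083
```

```bash
python3 loc.py
```

```text
TCP in board mm [-35.0159  35.0696  63.3732] yaw err -0.06703601842621068 [ 0.8579  0.3676 -1.5909] [-0.0134  0.0681  0.0206] 11.15
```

Emit:
jog_arm(targets=[[0,0,0.003,0],[0,0,0.006,0],[0,0,0.008,0],[0,0,0.008,0],[0,0,0.008,0]])

```text
time: 11.57
tool_pos: [0.4784, -0.1476, 0.0553]
tool_rot: [-0.0, 0.997, 0.074, -0.0]
contact_force: [0.8, -1.0, -1.1]
gripper_width: 0.085
```

Emit:
jog_arm(targets=[[0,0,0.001,0],[0,0,0.002,0],[0,0,0.003,0],[0,0,0.003,0]])

```text
time: 11.9
tool_pos: [0.479, -0.1479, 0.0542]
tool_rot: [0.0, 0.997, 0.074, -0.0]
contact_force: [-3.6, 1.1, 6.1]
gripper_width: 0.086
```

```bash
python3 loc.py;  python3 look.py side 280 140 370 230 6 seat.png
```

```text
TCP in board mm [-34.5074  34.7266  54.1746] yaw err -0.06085550416790021 [-3.6058  1.1047  6.1067] [0.2673 0.8507 0.0352] 11.9
[-3.6058  1.1047  6.1067] 11.9
```

View pics/seat.png

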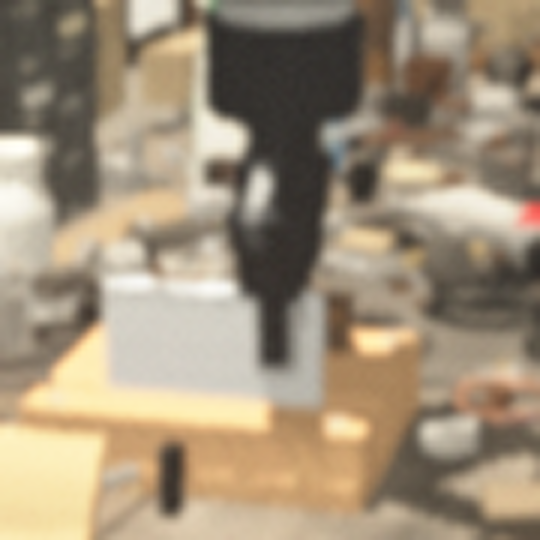

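The plate is down in the groove at the expected depth, with the contact force rising to 6 N. I'll release with a small opening and lift away.

Emit:
jog_arm(targets=[[0,0,0,0],[0,0,0,0],[0,0,0,0],[0,0,0,0]], fingers=0.3)

```text
time: 12.28
tool_pos: [0.4786, -0.1477, 0.0526]
tool_rot: [0.0, 0.997, 0.074, 0.0]
contact_force: [-0.2, 1.0, -0.7]
gripper_width: 0.301
```

Emit:
jog_arm(targets=[[0,0,-0.015,0],[0,0,-0.03,0],[0,0,-0.06,0],[0,0,-0.09,0],[0,0,-0.12,0]])

```text
time: 12.7
tool_pos: [0.4781, -0.1475, 0.1733]
tool_rot: [-0.0, 0.997, 0.074, -0.0]
contact_force: [0.5, 0.4, 0.1]
gripper_width: 0.3
```

Emit:
jog_arm(targets=[[-0.03,0.02,0,0],[-0.06,0.04,0,0],[-0.06,0.04,0,0],[-0.06,0.04,0,0],[-0.06,0.04,0,0]])

```text
time: 13.12
tool_pos: [0.4252, -0.1961, 0.1724]
tool_rot: [-0.0, 0.997, 0.074, 0.0]
contact_force: [0.1, -0.0, 0.3]
gripper_width: 0.303
```

```bash
python3 loc.py; python3 - <<'E'
from h import *
from plant import manip,cams
import pickle
s=manip.state();c=cams.get_calibration("wrist");im=cams.grab_frame("wrist");sd=cams.grab_frame("side")
a=cv2.resize(im[20:280,130:390,::-1],(420,420),interpolation=cv2.INTER_CUBIC)
b=cv2.resize(sd[130:230,270:365,::-1],(378,420),interpolation=cv2.INTER_CUBIC)
cv2.imwrite("pics/wq.png",np.hstack([a,b])); pickle.dump((c,s),open("wq.pkl","wb"))
bd=[.5183,-.1771,.1499]; k=420/260
f=lambda P:((proj(c,P)-[130,20])*k).round().tolist()
print("plate top seated",f(place(bd,[(x,35+y,94) for x in(55,-55) for y in(4,-4)])),"top corners",f(place(bd,[(85,80,40),(-85,80,40),(-85,-80,40)])))
E
```

```text
TCP in board mm [-94.9346  -4.841  172.388 ] yaw err -0.10460452587132123 [ 0.0854 -0.0003  0.2752] [-0.0132 -0.0213  0.0012] 13.1167
plate top seated [[122.0, -66.0], [143.0, -66.0], [140.0, 234.0], [159.0, 234.0]] top corners [[52.0, -98.0], [87.0, 271.0], [379.0, 270.0]]
```

View pics/wq.png

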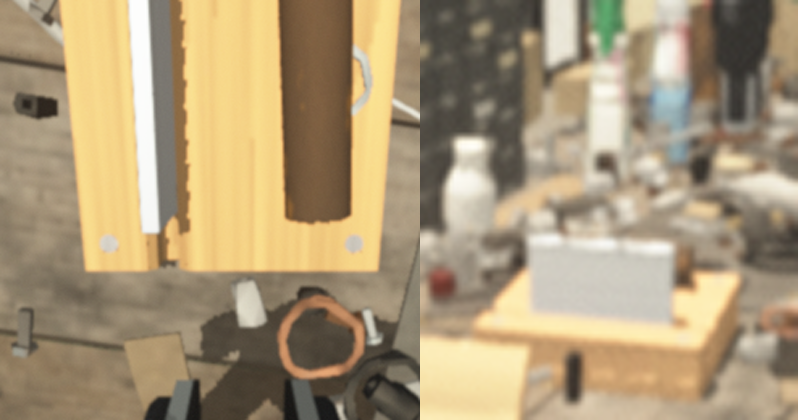

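The left panel shows the plate standing in the groove. Its near top end is at (141–159,233) against (140–159,234) predicted for a fully seated plate mid-way along. The right panel confirms it is upright. That was my twelfth and last view, so the remaining checks will be numeric. Now the pipe: I'll turn the jaws along the board and come down on its right side.

Emit:
jog_arm(targets=[[0.025,0.018,0,-7],[0.05,0.036,0,-14],[0.075,0.054,0,-21],[0.102,0.073,0,-28],[0.102,0.073,0,-35]], fingers=0.8)

```text
time: 13.63
tool_pos: [0.5409, -0.2542, 0.1707]
tool_rot: [-0.0, 0.927, 0.374, 0.0]
contact_force: [-1.5, 0.2, 0.0]
gripper_width: 0.801
```

Emit:
jog_arm(targets=[[0,0,0,-7],[0,0,0,-14],[0,0,0,-21],[0,0,0,-28],[0,0,0,-35]])

```text
time: 14.05
tool_pos: [0.5376, -0.2521, 0.1718]
tool_rot: [-0.001, 0.772, 0.636, -0.0]
contact_force: [0.0, -0.6, 0.6]
gripper_width: 0.798
```

Emit:
jog_arm(targets=[[0,0,0,-7],[0,0,0,-14],[0,0,0,-20],[0,0,0,-20],[0,0,0,-20]])

```text
time: 14.47
tool_pos: [0.5373, -0.2524, 0.172]
tool_rot: [-0.0, 0.653, 0.757, -0.0]
contact_force: [0.0, -0.5, -1.2]
gripper_width: 0.798
```

Emit:
jog_arm(targets=[[0,0,0,0],[0,0,0,0],[0,0,0,0]])

```text
time: 14.72
tool_pos: [0.5369, -0.2531, 0.1725]
tool_rot: [-0.0, 0.653, 0.757, -0.0]
contact_force: [-0.6, -0.5, 0.7]
gripper_width: 0.802
```

```bash
python3 loc.py; python3 - <<'E'
from h import *
import pickle
c,s=pickle.load(open("wq.pkl","rb")); b=[.5183,-.1771,.1499]
for q in((286,215),(352,215),(280,5),(353,5)):
    d=ray(c,np.array(q)*260/420+[130,20],.0565)[:2]-b[:2];cc,ss=np.cos(b[2]),np.sin(b[2]);print("pipe sides",1e3*np.array([cc*d[0]+ss*d[1],-ss*d[0]+cc*d[1]]))
E
```

```text
TCP in board mm [  7.0584 -77.9091 172.4669] yaw err 89.89086288197281 [-0.5944 -0.4517  0.6572] [ 0.0061  0.0066 -0.0022] 14.7167
pipe sides [-52.3617 -26.8885]
pipe sides [-52.4074 -59.7819]
pipe sides [ 40.2741 -21.9084]
pipe sides [ 40.2258 -54.275 ]
```

Emit:
jog_arm(targets=[[0,0,0.03,0],[0,0,0.06,0],[0,0,0.09,0],[0,0,0.115,0],[0,0,0.12,0]])

```text
time: 15.13
tool_pos: [0.5335, -0.2512, 0.0471]
tool_rot: [-0.005, 0.653, 0.757, -0.001]
contact_force: [-1.4, -0.4, -1.2]
gripper_width: 0.801
```

Emit:
jog_arm(targets=[[0,0,0.003,0],[0,0,0.006,0],[0,0,0.009,0],[0,0,0.009,0],[0,0,0.009,0]])

```text
time: 15.55
tool_pos: [0.5377, -0.2538, 0.0451]
tool_rot: [0.001, 0.653, 0.758, 0.0]
contact_force: [0.6, 0.8, 0.7]
gripper_width: 0.802
```

```bash
python3 loc.py
```

```text
TCP in board mm [  7.7147 -78.7257  45.0599] yaw err 89.9268230452144 [0.5677 0.7926 0.7393] [-0.0609  0.0187  0.0755] 15.55
```

Pushing slowly.

Emit:
jog_arm(targets=[[0.003,0,0,0],[0.006,0,0,0],[0.009,0,0,0],[0.012,0,0,0],[0.015,0,0,0]])

```text
time: 15.97
tool_pos: [0.5346, -0.238, 0.0437]
tool_rot: [0.0, 0.653, 0.758, 0.0]
contact_force: [-0.4, 0.0, 0.2]
gripper_width: 0.804
```

Emit:
jog_arm(targets=[[0.003,0,0,0],[0.006,0,0,0],[0.009,0,0,0],[0.012,0,0,0],[0.015,0,0,0]])

```text
time: 16.38
tool_pos: [0.5323, -0.2232, 0.0435]
tool_rot: [-0.0, 0.653, 0.758, 0.0]
contact_force: [-0.2, -0.3, 0.5]
gripper_width: 0.804
```

Emit:
jog_arm(targets=[[0.003,0,0,0],[0.006,0,0,0],[0.009,0,0,0],[0.012,0,0,0],[0.015,0,0,0]])

```text
time: 16.8
tool_pos: [0.5301, -0.2084, 0.0436]
tool_rot: [0.0, 0.653, 0.758, -0.0]
contact_force: [0.5, 0.4, -0.1]
gripper_width: 0.8
```

Emit:
jog_arm(targets=[[0.002,0,0,0],[0.004,0,0,0],[0.006,0,0,0],[0.008,0,0,0],[0.01,0,0,0]])

```text
time: 17.22
tool_pos: [0.5287, -0.1987, 0.0436]
tool_rot: [0.0, 0.653, 0.758, 0.0]
contact_force: [0.1, -0.9, -0.1]
gripper_width: 0.798
```

```bash
python3 loc.py
```

```text
TCP in board mm [  7.0241 -22.9137  43.6115] yaw err 89.92791144219095 [ 0.1098 -0.8519 -0.1495] [-0.0349 -0.0443  0.0087] 17.2167
```

Emit:
jog_arm(targets=[[0.0015,0,0,0],[0.003,0,0,0],[0.0045,0,0,0],[0.006,0,0,0],[0.007,0,0,0]])

```text
time: 17.63
tool_pos: [0.5277, -0.1919, 0.0437]
tool_rot: [0.0, 0.653, 0.758, -0.0]
contact_force: [-0.1, -0.4, 0.7]
gripper_width: 0.8
```

Emit:
jog_arm(targets=[[0.001,0,0,0],[0.002,0,0,0],[0.003,0,0,0],[0.003,0,0,0],[0.003,0,0,0]])

```text
time: 18.05
tool_pos: [0.5271, -0.1888, 0.0434]
tool_rot: [-0.0, 0.653, 0.758, 0.0]
contact_force: [0.4, -0.0, -1.6]
gripper_width: 0.799
```

```bash
python3 loc.py; cat > pipe.py <<'E'
# wrist view: print brightness profile across the board (y scan) at several x, at pipe/plate heights
from h import *
from plant import cams
c=cams.get_calibration("wrist");im=cams.grab_frame("wrist");b=[.5183,-.1771,.1499]
cv2.imwrite("pics/wz.png",im[...,::-1])
ok=lambda p:0<=p[0]<560 and 0<=p[1]<420
for nm,c,im in(("wrist",c,im),("scene",cams.get_calibration("scene"),cams.grab_frame("scene"))):
  for z in(.073,.0565) if 0 else (73,94):
    for x in(45,7,-40):
        row=[]
        for y in range(-16,48,4):
            p=proj(c,place(b,[(x,y,z)]))[0].round().astype(int)
            row.append("%d/%d"%(im[p[1],p[0]].mean(),im[p[1],p[0],0].astype(int)-im[p[1],p[0],2]) if ok(p) else "-")
        print(nm,z,x,*row)
E
python3 pipe.py
```

```text
TCP in board mm [  6.9141 -12.8341  43.4244] yaw err 89.93311489266759 [ 0.3567 -0.0111 -1.6054] [0.0259 0.0111 0.0253] 18.05
wrist 73 45 19/8 18/7 19/5 83/3 92/4 89/58 95/73 72/47 82/57 85/58 88/59 84/55 76/47 91/83 211/3 235/1
wrist 73 7 88/62 138/10 85/63 86/66 85/64 86/67 59/39 77/52 84/59 85/58 82/55 77/53 92/87 77/68 203/4 232/2
wrist 73 -40 20/1 47/1 21/2 83/62 81/60 88/65 39/24 40/26 40/28 43/28 43/25 44/23 59/33 66/42 196/4 225/3
wrist 94 45 22/0 19/1 21/0 19/3 24/0 39/2 31/6 172/116 173/118 111/83 79/55 83/56 87/60 85/56 73/44 140/12
wrist 94 7 173/118 89/66 87/65 86/62 146/21 83/60 83/63 85/64 89/65 67/47 80/55 85/59 83/54 93/85 86/77 139/14
wrist 94 -40 17/-1 20/1 20/1 17/2 78/55 84/63 81/63 82/61 59/42 40/27 42/25 46/26 43/25 42/22 83/57 98/40
scene 73 45 45/6 60/0 60/0 91/1 119/3 119/3 118/17 207/29 207/29 248/3 218/4 218/4 164/3 161/3 163/3 164/2
scene 73 7 222/43 202/44 208/60 221/45 221/45 189/58 153/59 153/59 231/13 249/1 220/3 207/4 162/3 160/2 161/1 162/2
scene 73 -40 86/39 54/10 59/15 44/-2 49/4 53/4 85/18 85/18 192/10 241/2 241/2 202/4 160/3 159/4 158/3 159/3
scene 94 45 54/1 51/0 43/-5 47/-4 68/-1 102/2 86/6 103/15 145/65 198/93 208/85 214/86 217/84 206/92 221/66 249/5
scene 94 7 145/29 150/32 149/35 179/74 221/77 221/77 222/78 218/83 217/83 217/83 218/84 218/84 218/84 189/95 190/39 248/3
scene 94 -40 45/-3 42/-4 45/-2 51/2 41/-4 53/-3 58/-2 98/0 98/0 121/3 122/7 119/7 112/26 112/46 134/22 242/3
```

Emit:
jog_arm(targets=[[0.001,0,0,0],[0.002,0,0,0],[0.003,0,0,0],[0.003,0,0,0]])

```text
time: 18.48
tool_pos: [0.5268, -0.186, 0.0437]
tool_rot: [0.0, 0.653, 0.758, -0.0]
contact_force: [-0.3, -1.3, 0.7]
gripper_width: 0.799
```

Emit:
jog_arm(targets=[[0.001,0,0,0],[0.002,0,0,0],[0.003,0,0,0],[0.003,0,0,0]])

```text
time: 18.82
tool_pos: [0.5263, -0.1829, 0.0437]
tool_rot: [0.0, 0.653, 0.758, 0.0]
contact_force: [-0.3, -0.5, 0.8]
gripper_width: 0.8
```

```bash
python3 loc.py; python3 - <<'E'
from h import *
from plant import cams
im=cams.grab_frame("wrist");c=cams.get_calibration("wrist");b=[.5183,-.1771,.1499]
for x in(55,30,7,-20,-45):
    row=[]
    for y in range(0,48,2):
        p=proj(c,place(b,[(x,y,56.5)]))[0].round().astype(int)
        row.append("%d/%d"%(im[p[1],p[0]].mean(),int(im[p[1],p[0],0])-int(im[p[1],p[0],2])) if 0<=p[0]<560 and 0<=p[1]<420 else "-")
    print(x,p,*row)
E
```

```text
TCP in board mm [ 7.093  -6.9289 43.6699] yaw err 89.94164032281789 [-0.2649 -0.5     0.788 ] [-0.0932  0.0247  0.1025] 18.8167
55 [395 171] 81/63 91/66 67/43 71/48 76/55 82/56 84/57 86/56 88/59 87/57 87/59 87/58 85/56 83/56 81/50 76/46 74/47 221/3 230/1 234/1 236/2 236/2 134/5 153/102
30 [334 171] 82/61 70/52 64/43 70/47 77/52 81/53 83/56 85/58 86/58 86/58 85/57 87/55 81/52 80/48 77/45 73/41 68/40 197/4 229/1 233/2 235/2 234/0 134/5 94/30
7 [278 172] 81/63 61/45 59/38 71/48 77/51 80/53 83/57 85/57 84/59 85/58 85/55 85/55 81/49 77/47 73/45 89/78 89/77 196/3 227/1 231/3 232/3 232/2 131/5 98/14
-20 [213 172] 79/57 51/34 37/23 39/24 39/26 41/24 42/26 45/27 83/56 84/54 80/51 83/52 80/50 77/46 74/44 70/39 78/56 194/3 223/3 228/1 230/2 229/3 138/6 95/14
-45 [152 172] 79/59 46/32 37/22 38/20 40/24 41/23 43/24 41/24 43/25 42/25 44/24 45/25 47/24 46/22 46/21 68/39 72/47 194/2 219/4 224/3 226/3 225/3 140/5 95/12
```

Emit:
jog_arm(targets=[[0.0005,0,0,0],[0.001,0,0,0],[0.001,0,0,0],[0.001,0,0,0]])

```text
time: 19.2
tool_pos: [0.5263, -0.1823, 0.0438]
tool_rot: [0.0, 0.653, 0.758, -0.0]
contact_force: [0.1, -2.4, 1.3]
gripper_width: 0.804
```

Emit:
jog_arm(targets=[[0.0005,0,0,0],[0.001,0,0,0],[0.001,0,0,0],[0.001,0,0,0]])

```text
time: 19.53
tool_pos: [0.5262, -0.1816, 0.0438]
tool_rot: [0.001, 0.653, 0.758, -0.0]
contact_force: [0.1, -5.1, 1.6]
gripper_width: 0.799
```

```bash
python3 loc.py; python3 -c "
from plant import cams
cams.grab_frame('side')"; python3 loc.py
```

```text
TCP in board mm [ 7.154  -5.6592 43.813 ] yaw err 89.9304175856815 [ 0.0543 -5.0863  1.6109] [-0.843   0.043   0.0441] 19.5333
TCP in board mm [ 7.1642 -5.6443 43.8238] yaw err 89.93239835368016 [ 0.8063 -5.1369  1.4825] [-0.8079 -0.0435 -0.0287] 19.5833
```

Force built to 5 N, so the pipe is firmly against the plate. I'll withdraw gently.

Emit:
jog_arm(targets=[[-0.0005,0,0,0],[-0.001,0,0,0],[-0.0015,0,0,0],[-0.002,0,0,0],[-0.003,0,0,0]])

```text
time: 20.0
tool_pos: [0.5259, -0.1831, 0.0428]
tool_rot: [-0.001, 0.653, 0.758, 0.0]
contact_force: [0.2, -0.1, 0.1]
gripper_width: 0.802
```

Emit:
jog_arm(targets=[[-0.004,0,0,0],[-0.01,0,0,0],[-0.02,0,0,0],[-0.03,0,0,0],[-0.04,0,0,0]])

```text
time: 20.42
tool_pos: [0.5326, -0.2248, 0.0436]
tool_rot: [0.0, 0.653, 0.758, -0.0]
contact_force: [-0.2, 0.5, 0.4]
gripper_width: 0.798
```

Emit:
jog_arm(targets=[[0,0,-0.02,0],[0,0,-0.05,0],[0,0,-0.08,0],[0,0,-0.12,0],[0,0,-0.14,0]])

```text
time: 20.83
tool_pos: [0.5341, -0.2255, 0.1888]
tool_rot: [0.003, 0.653, 0.757, 0.001]
contact_force: [1.2, 0.0, 1.1]
gripper_width: 0.799
```

Emit:
jog_arm(targets=[[0,0,0,0],[0,0,0,0],[0,0,0,0],[0,0,0,0],[0,0,0,0]])

```text
time: 21.25
tool_pos: [0.5314, -0.2232, 0.1813]
tool_rot: [-0.002, 0.653, 0.758, -0.0]
contact_force: [0.6, 0.8, -0.5]
gripper_width: 0.802
```

```bash
python3 loc.py; python3 - <<'E'
from h import *
from plant import cams
im=cams.grab_frame("wrist");c=cams.get_calibration("wrist");b=[.5183,-.1771,.1499]
M=c["cam_to_world"][:3,3]-[b[0],b[1],0];cc,ss=np.cos(b[2]),np.sin(b[2]);print("cam board",cc*M[0]+ss*M[1],-ss*M[0]+cc*M[1],M[2])
for x in(60,45,20,-5,-30,-50):
    row=[]
    for y in range(-8,62,2):
        p=proj(c,place(b,[(x,y,56.5)]))[0].round().astype(int)
        row.append("%d/%d"%(im[p[1],p[0]].mean(),int(im[p[1],p[0],0])-int(im[p[1],p[0],2])) if 0<=p[0]<560 and 0<=p[1]<420 else "-")
    print(x,*row)
E
```

```text
TCP in board mm [  6.0184 -47.5429 181.2856] yaw err 89.92068017109563 [ 0.6294  0.7895 -0.5164] [-0.0242  0.0191 -0.0073] 21.25
cam board 0.007125344134665488 0.030756453998077315 0.32442951203642806
60 195/113 190/113 188/114 193/113 196/112 195/113 175/120 66/42 75/49 83/54 87/57 95/62 97/67 104/69 104/68 105/69 103/70 106/70 103/65 101/65 95/64 88/56 82/50 118/85 108/75 144/99 146/84 118/16 157/4 252/0 250/1 248/1 224/21 194/108 197/110
45 196/110 190/113 189/114 192/114 196/111 196/112 176/119 66/42 74/50 85/55 89/56 94/60 94/64 101/66 102/67 105/69 104/69 106/68 101/67 100/64 94/59 88/53 85/59 105/29 120/6 121/5 118/6 114/5 159/5 251/1 250/1 247/1 221/24 193/108 198/109
20 195/112 191/114 190/114 192/112 193/113 195/111 180/117 65/37 72/45 80/51 86/55 92/60 95/64 98/66 102/66 105/68 107/70 104/68 102/64 97/62 94/61 101/85 101/90 106/30 119/5 119/5 119/5 119/5 157/5 249/1 247/0 245/1 238/2 194/107 197/110
-5 193/115 192/115 191/114 192/113 191/115 193/112 173/119 61/38 71/44 80/50 85/54 91/61 94/61 99/63 100/65 103/67 103/68 101/67 99/62 95/59 90/54 90/59 98/84 106/31 119/3 119/4 116/3 118/4 155/4 247/1 245/1 244/1 238/3 192/111 196/110
-30 186/113 189/112 193/113 192/113 190/114 191/114 173/119 61/40 68/44 79/47 82/53 89/56 91/60 95/62 99/65 102/66 103/67 99/65 96/63 96/60 91/55 87/51 78/52 97/17 117/4 116/3 111/4 114/6 153/5 244/1 243/1 242/1 235/3 191/111 194/110
-50 186/114 190/114 191/114 190/114 188/114 189/114 152/109 63/40 68/44 77/47 80/50 87/56 90/58 93/61 95/62 98/64 99/62 100/64 99/63 95/61 91/58 86/52 77/46 94/16 115/6 116/5 117/5 115/6 153/6 242/1 242/1 241/1 234/3 191/109 192/113
```

```bash
python3 -c "
from plant import manip
print(manip.job_done(), manip.state()['time'])"
```

```text
the job is handed in; nothing more can be done
the job is handed in; nothing more can be done
```

The job is done and handed in after about 21 s of robot time. The plate stands in the groove mid-way along the board, and the pipe lies against it.

**What I did:**
- I pushed the plate along the ledge until about 38 mm of it stuck out past the near end of the rest, then gripped it there. The closing jaws swung it upright.
- I lowered it into the groove and felt the floor at the expected depth. The picture taken after release showed it upright, fully down and mid-way along.
- I rolled the pipe over with both fingertips until the push force reached 5 N, then backed off gently.

**Last checks:**
- I had used all 12 picture views by then, so the final check was on pixel values from the wrist camera. It showed the pipe next to the plate's face at all six points I sampled along its length, with the plate still in the groove.
- The plate now leans about 11° away from the pipe. That is all the groove's 4 mm of slack allows.
- The arm was clear of everything, with no contact force. I did not touch the bearing, screwdriver or pliers, but I did not take a separate final picture of them.

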